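# Vent the pressure cooker

## Robot

A 6-joint arm with a two-finger parallel gripper is mounted at the origin on the work surface. World frame = base frame: x ahead of the robot, y to its left, z up, the work surface at z = 0. Lengths are in m, angles in degrees, forces in N, time in s.
With the tool pointing down it reaches from about 0.25 to 0.725 m from the base axis. Payload 9.7 kg.
Tool frame: the origin (TCP) lies midway between the tips of the shut fingers; the grasp point (between the pads) lies 19 mm behind it (grip_point_offset is the distance from the TCP to the grasp point, in m); y points along the fingers, z is the direction in which the jaws open and shut, and the axes are right-handed (so a half turn about y gives the same grasp; the last joint's range is limited). The gripper opens to 85 mm and grips with 20 to 120 N. Pads are 22 mm wide; open, the fingers measure 114 mm over their backs; the gripper's body (76 mm by 85 mm) begins 54 mm behind the grasp point. The pads swing forward as they close: fully open they stand 13 mm farther back than shut.
Start: joints at [-77.292, 4.979, 10.078, 95.1, 0, 90], TCP at [0.121, -0.537, 0.231] pointing down, gripper open.
Joint ranges: [-179.16, 179.16], [-48.56, 103.87], [-65.8, 70.77], [-126.05, 130.52], [-82.76, 87.17], [-180, 180]. Speed limits (degrees/s): [127.2, 127.2, 147.25, 180, 180, 180].

## Interface

Orientations are given as [roll, pitch, yaw] about the fixed x, y, z axes, in that order (R = Rz(yaw) Ry(pitch) Rx(roll)).
In Python, from workcell import get_obs, camera, job_done, grip_point_offset gives the robot as it stands.
- The arm moves only by the tool move_arm, never from a script. Its argument "deltas" is a list that holds one entry, the list of rows, each a list of 4 numbers: the shift along the tool's x, y, z in m, then the turn about the tool's y in degrees. A call has 1 to 5 rows; each row is the pose to reach, as a shift and turn from the pose commanded when the call began, along the tool's axes at that moment; what a row does not reach only later rows make up. A row lasts 1/10 s, in which the tool goes at most 50 mm and 8.59 degrees, less where a joint would pass 70% of its speed; a pose out of reach is approached as far as the arm can. A call with a gripper value outside its range is refused whole. "claw" is the finger opening in m, from 0 to 0.0854, set as the call begins (left out, the last holds). The fingers move at their own pace and stop on an object; "newtons" is the grip in N (left out, the last holds). Time passes only in rows, so rows that repeat a pose let the fingers close. It gives the time, the measured TCP pose, the force and the opening at its end, in the units of the state.
- get_obs(): the state, without advancing time (a new reading comes with each control period).
- camera(name): name is "scene" or "top" or "wrist"; returns a dict with "color" (400x640x3 uint8, blue, green, red), "range_z" (400x640 float32, m along the optical axis (not along the pixel's ray), 0 where there is no reading), "fx", "fy", "cx", "cy" (pixels), "T" (4x4, takes a point from camera to world coordinates). Camera axes: x right, y down, z forward; pixel columns grow to the right and rows downward; lengths in m; the calibration is good to about 2 mm. The wrist camera is an equidistant fisheye: a pixel r from the principal point sees the ray r / f radians off the axis. A picture is of the moment at which its call begins.
- job_done(): hands the job in, once; it reports no verdict.
The state is a dict: "time": time; "q": joint angles; "qd": joint speeds; "joint_efforts": joint torques, N m; "ee_pos": TCP position; "tcp_rot": TCP orientation; "wrist_force": force on the tool from outside, world axes, zero at the start; "torque": the same for the moment, N m; "opening": finger opening in m.
Only numpy, scipy, OpenCV 4.12 (cv2) and the standard library are available. Lean on these libraries where they do the work, as an engineer would, in place of code of your own. Each camera call takes 0.05 s, during which the arm holds its last target. There are 200 camera calls.

## Task

The pressure cooker on the slab has gone cold and must be vented before it is opened. Press the round safety-valve button on its lid fully down and let it spring back up; then press the vent lever half-way down, never to the bottom of its travel, and keep it there: finish while still holding the lever half-way, with the button up. Leave the tumblers, colander and food box where they are.

Things in the scene. Friction and masses are not known exactly. Their poses are not given: they have to be found in the camera images.
- cooker: Closed aluminium pressure cooker, 212 mm across the lid, standing firm (it cannot slide or tip). Origin: centre of its underside, on the slab; z up. The flat lid top is 150 mm above the origin. The long double black handle leaves along its -y axis, from 103 to 253 mm from the centre, top 138 mm high; a short helper grip is at +y. A fixed steel regulator weight, 26 mm across and 32 mm tall, stands on the lid at x 55, y -30 mm: it is not to be operated.
- valve_button_top (a point): Centre of the top of the round black safety-valve button, 30 mm across, in a low steel housing on the lid at x -30, y -55 mm in the cooker's frame. It is pressed straight down against a spring.
- valve_button (a joint): Travel of the button: 0 up, 0.008 m fully down (about 5 N); springs back.
- lever_press (a point): Where to press the vent lever: centre of the upper face of its broad end, a black plate 34 mm wide (cooker x), 32 mm long (along the lever) and 6 mm thick. The lever lies along the cooker's +y axis over the lid, and this point is 70 mm from the pivot; it moves with the lever. With the lever up it is 15 mm higher than the pivot, half-way level with it, fully down 15 mm lower.
- lever_pivot (a point): The lever's fixed pivot, over the lid's centre between two steel cheeks, 180 mm above the slab (30 mm above the lid).
- vent_lever (a joint): Angle of the vent lever: 0 up (its broad end raised), 0.42 rad fully down, half-way 0.21 rad (the lever is then level). A spring pushes it back up: pressed at lever_press it takes about 3 N to start, 6 N half-way, 9 N at the bottom; it returns by itself when let go.
- tumbler_a: Glass tumbler, 68 mm across, 110 mm tall, loose, standing beyond the cooker; origin under its centre. Bystander.
- tumbler_b: Second glass tumbler, same size, loose; origin under its centre. Bystander.
- colander: Red plastic colander, 220 mm across (260 mm over its two ears), 90 mm tall, loose, standing on the cooker's +y side; origin under its centre. Bystander.
- food_box: Round plastic food box with a clip-on lid and four clips, 150 mm across, 70 mm tall, loose; origin under its centre. Bystander.

How it is judged:
By the outcome, as a careful person would: the job done as asked, in the order asked, and still so for the second after the job is handed in, while the arm keeps its last pose, push and grip.
It also fails if it takes over 32 s, if anything falls off the work surface, if the arm or the gripper's body presses on something with over 40 N, if the wrist force passes 120 N, or if a joint passes its speed limit or range.

## Working session

There is one attempt and no reset: what is moved stays moved. The work goes in short steps, Python scripts to look and compute and a tool call to move; the robot and the scene stay as the last step left them, time stands still between calls to the robot, and variables do not carry over. Pictures are saved under pics/ and viewed, about 8 in all and at most 12, crops included, and the job is handed in when it is done.

Besides the shell and the picture viewer there is one more tool, called after "Call:" as a command line: name --argument value ..., lists and objects as JSON in quotes. move_arm: Moves the arm, as the interface text tells. Its arguments: {"type":"object","properties":{"deltas":{"type":"array"},"claw":{"type":"number"},"newtons":{"type":"number"}},"required":["deltas"]}

```bash
mkdir -p pics; python3 - <<'E'
from workcell import *
import cv2,numpy as np
o=get_obs();print({k:np.round(v,3) for k,v in o.items()},grip_point_offset)
for n in("scene","top"):
    c=camera(n);cv2.imwrite(f"pics/{n}0.png",c["color"]);np.savez(f"{n}0.npz",**c);print(n,c["fx"],c["fy"],c["cx"],c["cy"],np.round(c["T"],3).tolist())
E
```

```text
{'time': np.float64(0.0), 'q': array([-7.7293e+01,  5.0100e+00,  1.0034e+01,  9.5100e+01, -2.0000e-03,
        8.9999e+01]), 'qd': array([-0.129, -0.003,  0.042,  0.051, -0.035, -0.025]), 'joint_efforts': array([ 1.0000e-03, -5.2039e+01,  4.6480e+01,  1.6000e-02, -0.0000e+00,
        0.0000e+00]), 'ee_pos': array([ 0.121, -0.536,  0.231]), 'tcp_rot': array([-9.00760e+01, -2.00000e-03, -1.67292e+02]), 'wrist_force': array([-0.03 , -0.276,  1.048]), 'torque': array([-0.004, -0.026, -0.014]), 'opening': np.float64(0.086)} 0.0187
scene 400.3601615987658 400.3601615987658 321.2246199958815 203.77824836462244 [[0.263, 0.681, -0.683, 1.187], [0.965, -0.199, 0.173, -0.083], [-0.018, -0.705, -0.709, 0.748], [0.0, 0.0, 0.0, 1.0]]
top 380.799840391646 380.799840391646 323.8446285228081 204.04088936826378 [[0.005, -0.994, 0.11, 0.517], [-1.0, -0.004, 0.01, 0.041], [-0.009, -0.11, -0.994, 1.065], [0.0, 0.0, 0.0, 1.0]]
```

View pics/top0.png

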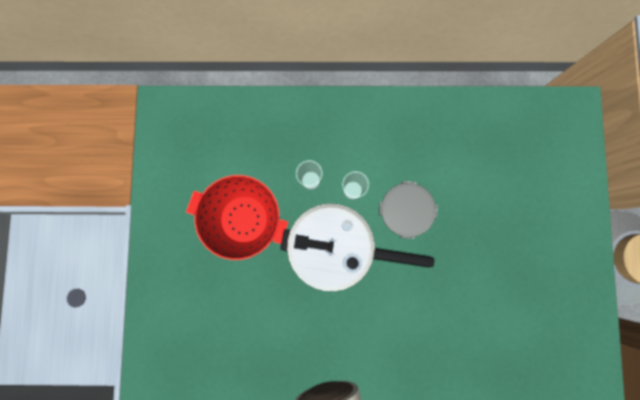

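View pics/scene0.png

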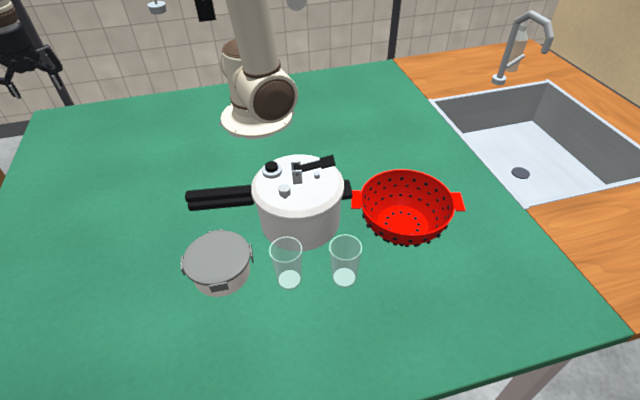

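The top view shows the cooker lid centred near (331,247). The lever's broad end is near (301,242), the button near (352,263) and the handle points right, towards world -y. The scene view agrees: button near (271,168), lever end near (322,162).

```bash
cat >h.py <<'E'
import numpy as np,cv2
def cloud(c):
    v,u=np.mgrid[:400,:640]; z=c["range_z"]
    P=np.stack([(u-c["cx"])*z/c["fx"],(v-c["cy"])*z/c["fy"],z],-1)
    return P@c["T"][:3,:3].T+c["T"][:3,3]
E
python3 - <<'E'
from h import *
res={}
for n in("scene","top"):
    c=dict(np.load(f"{n}0.npz"));P=cloud(c);g=c["color"].max(2);X=P.reshape(-1,3)
    near=(np.abs(P[...,0]-.42)<.2)&(np.abs(P[...,1]-.02)<.16)&(c["range_z"]>0)
    zs=P[...,2][near&(P[...,2]>.1)];h,e=np.histogram(zs,np.arange(.1,.25,.004));print(n,dict(zip(e.round(3).tolist(),h.tolist())))
    zl=np.median(zs[(zs>.14)&(zs<.16)])
    m=(near&(abs(P[...,2]-zl)<.008)).astype(np.uint8)
    k=max(cv2.findContours(m,0,1)[0],key=cv2.contourArea)
    hull=cv2.convexHull(np.float32(P[k[:,0,1],k[:,0,0],:2]))
    print("lid",zl,cv2.minEnclosingCircle(hull))
    dark=(near&(g<70)&(P[...,2]>.12)).astype(np.uint8)
    N,L,s,ce=cv2.connectedComponentsWithStats(dark)
    for i in range(1,N):
        if s[i,4]>15:
            q=P[L==i];print(s[i],ce[i].round(1),q.mean(0).round(4),q.min(0).round(3),q.max(0).round(3))
    # zoom
    if n=="top": cv2.imwrite("pics/z.png",cv2.resize(c["color"][190:300,270:450],None,fx=4,fy=4,interpolation=2))
E
```

```text
scene {0.1: 131, 0.104: 159, 0.108: 241, 0.112: 163, 0.116: 11, 0.12: 58, 0.124: 118, 0.128: 128, 0.132: 286, 0.136: 504, 0.14: 349, 0.144: 738, 0.148: 2029, 0.152: 70, 0.156: 56, 0.16: 149, 0.164: 53, 0.168: 56, 0.172: 112, 0.176: 69, 0.18: 122, 0.184: 134, 0.188: 92, 0.192: 92, 0.196: 34, 0.2: 0, 0.204: 0, 0.208: 0, 0.212: 0, 0.216: 0, 0.22: 0, 0.224: 0, 0.228: 0, 0.232: 0, 0.236: 0, 0.24: 0, 0.244: 0}
lid 0.14892478682481997 ((0.5202706456184387, 0.0319204106926918), 0.09964334219694138)
[293 155  42  16 297] [316.5 163.7] [0.5269 0.0764 0.1894] [0.501 0.027 0.174] [0.546 0.115 0.198]
[266 162  11  10  94] [270.9 166.5] [ 0.4862 -0.0191  0.1715] [ 0.471 -0.031  0.163] [ 0.495 -0.007  0.176]
[220 185  31  14 332] [235.4 191.6] [ 0.5043 -0.1072  0.1337] [ 0.486 -0.14   0.12 ] [ 0.516 -0.073  0.141]
top {0.1: 0, 0.104: 18, 0.108: 116, 0.112: 58, 0.116: 0, 0.12: 0, 0.124: 0, 0.128: 15, 0.132: 315, 0.136: 580, 0.14: 424, 0.144: 1260, 0.148: 2548, 0.152: 163, 0.156: 42, 0.16: 121, 0.164: 12, 0.168: 35, 0.172: 99, 0.176: 58, 0.18: 115, 0.184: 154, 0.188: 105, 0.192: 116, 0.196: 54, 0.2: 0, 0.204: 0, 0.208: 0, 0.212: 0, 0.216: 0, 0.22: 0, 0.224: 0, 0.228: 0, 0.232: 0, 0.236: 0, 0.24: 0, 0.244: 0}
lid 0.1486883685515732 ((0.5151008367538452, 0.03314824774861336), 0.10094204545021057)
[295 236  38  15 293] [311.5 243.5] [0.5229 0.0771 0.1894] [0.508 0.03  0.178] [0.54  0.114 0.2  ]
[374 249  29  14 285] [388.5 255.4] [ 0.4954 -0.1066  0.1368] [ 0.48  -0.14   0.131] [ 0.511 -0.072  0.142]
[348 258   9  10  67] [352.1 262.8] [ 0.4789 -0.0166  0.1731] [ 0.469 -0.026  0.17 ] [ 0.49  -0.007  0.176]
```

View pics/z.png

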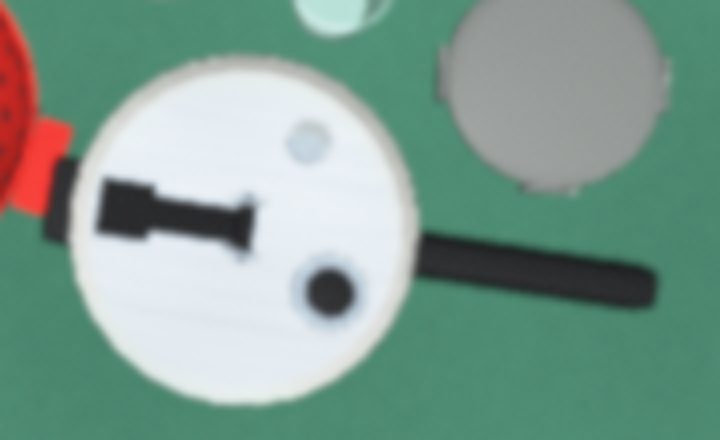

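The zoom confirms the layout: button at about (330,292), broad lever end at about (125,208) and regulator at about (308,142). The handle direction gives a yaw of about -8.4°. That puts the button at (0.478,-0.017,0.174) and lever_press at (0.525,0.101). I'll shut the fingers and move over the button.

Call:
move_arm --deltas '[[[-0.03,0,-0.028,0],[-0.06,0,-0.056,0],[-0.09,0,-0.084,0],[-0.12,0,-0.112,0],[-0.15,0,-0.14,0]]]' --claw 0 --newtons 40

```text
time: 0.6
ee_pos: [0.237, -0.3655, 0.231]
tcp_rot: [-90.0, -0.0, -167.3]
wrist_force: [1.0, 0.5, 0.0]
opening: 0.0118
```

Call:
move_arm --deltas '[[[-0.03,0,-0.028,0],[-0.06,0,-0.056,0],[-0.09,0,-0.084,0],[-0.12,0,-0.112,0],[-0.15,0,-0.14,0]]]'

```text
time: 1.1
ee_pos: [0.3526, -0.1958, 0.2312]
tcp_rot: [-90.0, 0.0, -167.3]
wrist_force: [0.4, -0.8, 0.4]
opening: -0.0001
```

```bash
python3 - <<'E'
from workcell import *
o=get_obs()
for k in("time","q","ee_pos","tcp_rot","wrist_force","opening"):print(k,o[k])
E
```

```text
time 1.1
q [-2.90474362e+01 -1.49155253e+01 -8.42456611e+00  9.64868319e+01
 -1.24985608e-03  1.38252521e+02]
ee_pos [ 0.35256282 -0.19581763  0.23116239]
tcp_rot [-8.99963194e+01  2.24709650e-03 -1.67299957e+02]
wrist_force [ 0.39690922 -0.75732075  0.36755831]
opening -6.786000242915398e-05
```

Call:
move_arm --deltas '[[[-0.033,0,-0.03,0],[-0.066,0,-0.06,0],[-0.099,0,-0.09,0],[-0.132,0,-0.12,0],[-0.162,0,-0.148,0]]]'

```text
time: 1.6
ee_pos: [0.4783, -0.0154, 0.231]
tcp_rot: [-90.0, -0.0, -167.3]
wrist_force: [-0.0, -1.4, 0.2]
opening: -0.0001
```

Call:
move_arm --deltas '[[[0,0.015,0,0],[0,0.03,0,0],[0,0.042,0,0],[0,0.042,0,0]]]'

```text
time: 2.0
ee_pos: [0.4767, -0.0174, 0.1875]
tcp_rot: [-90.0, -0.2, -167.3]
wrist_force: [-0.1, 0.6, -0.2]
opening: -0.0001
```

```bash
python3 - <<'E'
from workcell import *
import cv2,numpy as np
o=get_obs();print(o["ee_pos"],o["wrist_force"])
a=camera("scene");b=camera("top")
np.savez("scene1.npz",**a);np.savez("top1.npz",**b)
f=lambda c,y,x:cv2.resize(c["color"][y:y+100,x:x+130],None,fx=4,fy=4,interpolation=2)
w=camera("wrist");cv2.imwrite("pics/w1.png",w["color"]);np.savez("wrist1.npz",**w)
cv2.imwrite("pics/s1.png",f(a,110,220))
E
```

```text
[ 0.47668932 -0.01741507  0.18748785] [-0.14361027  0.62404492 -0.16423963]
```

View pics/s1.png

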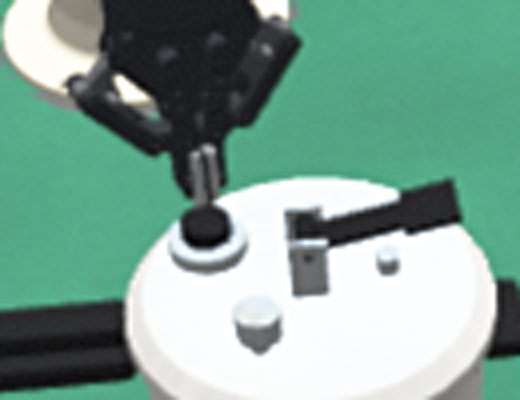

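View pics/w1.png

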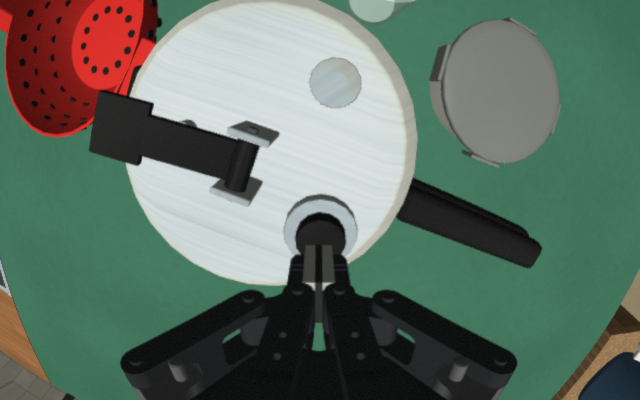

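```bash
python3 - <<'E'
import numpy as np
c=dict(np.load("wrist1.npz"));T=c["T"]
def ray(u,v,z):
    d=np.array([u-c["cx"],v-c["cy"]]);r=np.hypot(*d);th=r/c["fx"]
    w=T[:3,:3]@np.array([*(d/r*np.sin(th)),np.cos(th)]);return T[:3,3]+w*(z-T[2,3])/w[2]
for n,u,v,z in[("btn left",295,234,.174),("btn right",346,234,.174),("btn far",320,213,.174),("pl1",100,91,.198),("pl2",153,103,.19),("pl3",140,164,.19),("pl4",90,151,.198),("cheek",250,128,.18),("cheek2",237,197,.18),("reg",335,75,.182),
 ("lidL",127,130,.15),("lidR",416,110,.15),("lidB",260,285,.15)]: print(n,ray(u,v,z).round(4))
# plate depth cloud
R=c["range_z"];v,u=np.mgrid[95:150:2,100:136:2];z=R[v,u];d=np.stack([u-c["cx"],v-c["cy"]],-1);r=np.hypot(d[...,0],d[...,1]);th=r/c["fx"]
P=np.stack([d[...,0]/r*np.tan(th)*z,d[...,1]/r*np.tan(th)*z,z],-1)@T[:3,:3].T+T[:3,3]
P=P[(z>0)&(P[...,2]>.17)];print(np.median(P,0),P.min(0),P.max(0))
E
```

```text
btn left [ 0.4818 -0.0027  0.174 ]
btn right [ 0.4881 -0.0308  0.174 ]
btn far [ 0.4974 -0.0137  0.174 ]
pl1 [0.5453 0.1112 0.198 ]
pl2 [0.5417 0.0814 0.19  ]
pl3 [0.5089 0.0861 0.19  ]
pl4 [0.5128 0.1158 0.198 ]
cheek [0.5361 0.0307 0.18  ]
cheek2 [0.4988 0.0317 0.18  ]
reg [ 0.57   -0.0045  0.182 ]
lidL [0.5165 0.123  0.15  ]
lidR [ 0.5648 -0.0575  0.15  ]
lidB [0.4242 0.0137 0.15  ]
[0.5298508  0.10018655 0.19476237] [0.51423134 0.08880869 0.1897449 ] [0.54405093 0.11175588 0.19851297]
```

Wrist rays put the button at about (0.481,-0.017) and the plate centre at about (0.527,0.099). I'll shift 3 mm in +x and press in small steps.

Call:
move_arm --deltas '[[[-0.003,0.004,0,0],[-0.003,0.008,0,0],[-0.003,0.011,0,0],[-0.003,0.014,0,0],[-0.003,0.014,0,0]]]'

```text
time: 2.65
ee_pos: [0.4802, -0.0167, 0.1748]
tcp_rot: [-90.0, -0.0, -167.3]
wrist_force: [-0.5, 0.2, 0.6]
opening: -0.0
```

Call:
move_arm --deltas '[[[0,0.002,0,0],[0,0.004,0,0],[0,0.005,0,0],[0,0.005,0,0]]]'

```text
time: 3.05
ee_pos: [0.4805, -0.0167, 0.1704]
tcp_rot: [-90.0, 0.0, -167.3]
wrist_force: [-0.6, 0.8, 3.6]
opening: -0.0002
```

Contact, and the spring is loading up.

Call:
move_arm --deltas '[[[0,0.001,0,0],[0,0.002,0,0],[0,0.003,0,0],[0,0.003,0,0]]]'

```text
time: 3.45
ee_pos: [0.4805, -0.0167, 0.1673]
tcp_rot: [-90.0, 0.0, -167.3]
wrist_force: [-0.9, -0.5, 4.3]
opening: 0.0
```

Call:
move_arm --deltas '[[[0,0.001,0,0],[0,0.002,0,0],[0,0.002,0,0]]]'

```text
time: 3.75
ee_pos: [0.4805, -0.0167, 0.166]
tcp_rot: [-90.0, 0.0, -167.3]
wrist_force: [-3.5, 1.0, 10.0]
opening: 0.0
```

Call:
move_arm --deltas '[[[0,0.001,0,0],[0,0.001,0,0]]]'

```text
time: 3.95
ee_pos: [0.4806, -0.0167, 0.1658]
tcp_rot: [-90.0, 0.1, -167.3]
wrist_force: [-5.5, 0.0, 15.2]
opening: -0.0002
```

```bash
python3 - <<'E'
from workcell import *
import cv2,numpy as np
o=get_obs();print(o["ee_pos"],o["wrist_force"])
a=camera("scene");cv2.imwrite("pics/s2.png",cv2.resize(a["color"][110:210,220:350],None,fx=4,fy=4,interpolation=2))
E
```

```text
[ 0.48057474 -0.01673203  0.16584913] [-5.53148728  0.02238354 15.15149547]
```

View pics/s2.png

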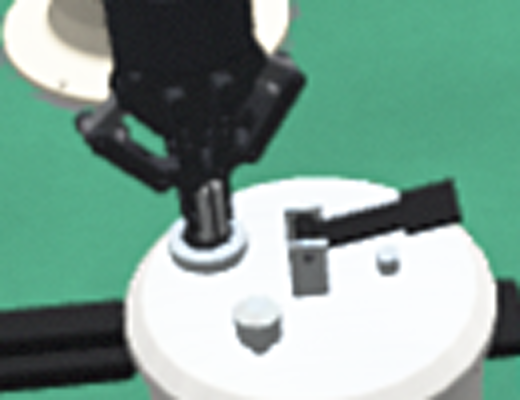

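The button is fully down against a hard stop (15 N at z=0.166), flush in its housing at about (208,238). Now I'll release it and go over the lever.

Call:
move_arm --deltas '[[[0,-0.01,0,0],[0,-0.035,0,0],[0,-0.06,0,0],[0,-0.06,0,0]]]'

```text
time: 4.4
ee_pos: [0.4814, -0.0167, 0.2271]
tcp_rot: [-89.9, 0.2, -167.3]
wrist_force: [-0.3, -0.4, -1.4]
opening: 0.0001
```

Call:
move_arm --deltas '[[[-0.018,0,-0.026,0],[-0.036,0,-0.052,0],[-0.054,0,-0.078,0],[-0.07,0,-0.103,0],[-0.07,0,-0.103,0]]]'

```text
time: 4.9
ee_pos: [0.5266, 0.1018, 0.2226]
tcp_rot: [-90.0, -0.1, -167.1]
wrist_force: [-0.6, -0.8, -0.2]
opening: -0.0002
```

Call:
move_arm --deltas '[[[0,0.008,0,0],[0,0.015,0,0],[0,0.015,0,0],[0,0.015,0,0]]]'

```text
time: 5.3
ee_pos: [0.5258, 0.0984, 0.2091]
tcp_rot: [-90.0, -0.0, -167.4]
wrist_force: [0.5, -0.5, 0.3]
opening: -0.0002
```

```bash
python3 - <<'E'
from workcell import *
import cv2,numpy as np
o=get_obs();print(o["ee_pos"],o["wrist_force"],o["q"])
a=camera("scene");w=camera("wrist");A=cv2.resize(a["color"][110:210,220:350],None,fx=4,fy=4,interpolation=2)
B=cv2.resize(w["color"],(520,325));cv2.imwrite("pics/s3.png",np.vstack([A[:270],B]))
E
```

```text
[0.52575791 0.09839827 0.20905298] [ 0.48390848 -0.52237283  0.26678416] [ 1.06012040e+01  2.50085757e+00  4.99616512e+00  9.25194136e+01
 -1.20184139e-03  1.77953402e+02]
```

View pics/s3.png

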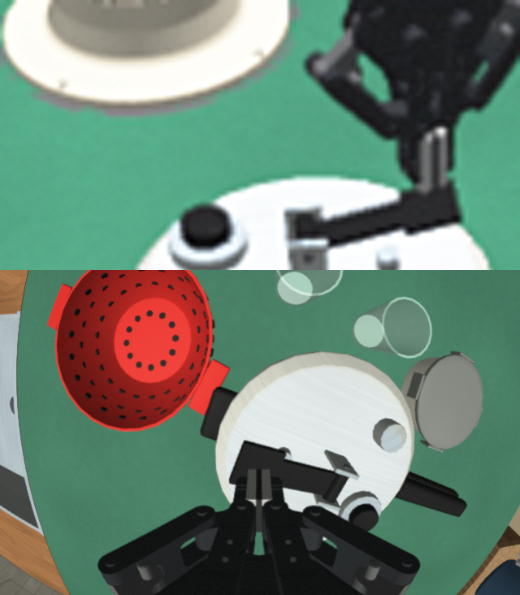

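The lever end sits under the fingertips (wrist crop near (258,470)), and the button is back up in its housing at about (205,228). I'll press slowly towards z=0.180.

Call:
move_arm --deltas '[[[0,0.005,0.0,0],[0,0.009,0,0],[0,0.013,0,0],[0,0.016,0,0],[0,0.016,0,0]]]'

```text
time: 5.9
ee_pos: [0.5261, 0.0994, 0.1931]
tcp_rot: [-90.0, 0.0, -167.3]
wrist_force: [0.7, 0.7, 3.0]
opening: 0.0001
```

Call:
move_arm --deltas '[[[0,0.002,0.0,0],[0,0.004,0,0],[0,0.006,0,0],[0,0.008,0,0],[0,0.008,0,0]]]'

```text
time: 6.4
ee_pos: [0.5262, 0.0993, 0.1851]
tcp_rot: [-90.0, 0.0, -167.3]
wrist_force: [0.7, 2.3, 5.1]
opening: -0.0003
```

Call:
move_arm --deltas '[[[0,0.002,0.0,0],[0,0.004,0,0],[0,0.005,0,0],[0,0.005,0,0],[0,0.005,0,0]]]'

```text
time: 6.9
ee_pos: [0.5262, 0.0994, 0.1806]
tcp_rot: [-90.0, 0.0, -167.3]
wrist_force: [1.0, 3.3, 5.5]
opening: -0.0001
```

```bash
python3 - <<'E'
from workcell import *
from h import *
o=get_obs();print(o["ee_pos"],o["wrist_force"],o["q"])
fs=[]
for n in("scene","top"):
    c=camera(n);P=cloud(c);m=(c["color"].max(2)<70)&(abs(P[...,0]-.522)<.025)&(P[...,1]>.035)&(P[...,1]<.118)&(P[...,2]>.165)&(P[...,2]<.2)
    q=P[m]
    d=q[:,1]-.031
    for lo in(.005,.02,.035,.05,.07):
        s=q[(d>=lo)&(d<lo+.015)]
        if len(s):print(n,lo,len(s),np.median(s[:,2]).round(4),s[:,2].max().round(4))
    b=P[(c["color"].max(2)<70)&(np.hypot(P[...,0]-.48,P[...,1]+.017)<.018)];print("btn z",np.percentile(b[:,2],[50,95]))
    if n=="scene":cv2.imwrite("pics/s4.png",cv2.resize(c["color"][130:220,240:360],None,fx=5,fy=5,interpolation=2))
E
```

```text
[0.52621251 0.09941384 0.18058068] [0.96333652 3.26039499 5.49074189] [1.06835402e+01 2.18989654e+00 1.52611898e+00 8.92982033e+01
 2.79571109e-02 1.77965986e+02]
scene 0.005 35 0.1797 0.1857
scene 0.02 42 0.1796 0.1819
scene 0.035 41 0.18 0.183
scene 0.05 67 0.1806 0.2
scene 0.07 43 0.1804 0.1994
btn z [0.17276218 0.17495422]
btn z [0.17387795 0.17672696]
```

View pics/s4.png

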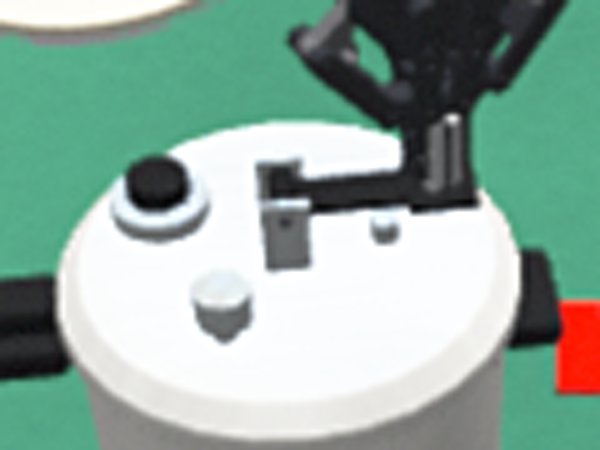

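The lever is level: its top is 0.180 to 0.181 m along its whole length, with about 5.5 N on the tool. The button is up at about 0.174 m. I'll settle briefly, then hand in.

Call:
move_arm --deltas '[[[0,0,0,0],[0,0,0,0],[0,0,0,0],[0,0,0,0],[0,0,0,0]]]'

```text
time: 7.5
ee_pos: [0.5262, 0.0994, 0.1806]
tcp_rot: [-90.0, 0.0, -167.3]
wrist_force: [0.9, 2.9, 6.2]
opening: 0.0003
```

```bash
python3 -c "
from workcell import *
o=get_obs();print(o['ee_pos'],o['wrist_force'],o['time']);job_done()"
```

```text
[0.5262276  0.099405   0.18060965] [0.85421252 2.88495266 6.15804695] 7.5
the job is handed in; nothing more can be done
```

I pressed the safety-valve button fully down and let it spring back. I then pressed the vent lever to half-way and handed the job in at 7.5 s with the arm still holding it there.

- **Button:** it reached its hard stop at z = 0.166 m with about 15 N on the tool. After release it was back up at about 0.174 m, as before.
- **Lever:** in the scene camera its top was level at 0.180–0.181 m along its length. The tool held steady at z = 0.1806 m with about 6 N up, as expected for half-way. It was lowered in small steps and never went lower than that.
- **Bystanders:** the arm did not go near the tumblers, colander or food box. I did not re-measure their positions at the end.
- **Disagreements:** the two fixed cameras differed by 4–7 mm in x, so I used the top and wrist views for position. The top camera could not see the lever at the end because the arm was in the way. About 3 N of sideways force remained on the tool while holding the lever.

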